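# Load the battery charging dock at the repair bench

## Robot

A 6-joint arm with a two-finger parallel gripper is mounted at the origin on the work surface. World frame = base frame: x ahead of the robot, y to its left, z up, the work surface at z = 0. Lengths are in m, angles in rad, forces in N, time in s.
With the tool pointing down it reaches from about 0.2 to 0.875 m from the base axis. Payload 3.4 kg.
Tool frame: the origin (TCP) lies at the very end of the fingers, on their centre line; the grasp point (between the pads) lies 19 mm behind it; z points along the fingers, y is the line along which they close (so a half turn about z gives the same grasp; the last joint's range is limited). The gripper opens to 94 mm and grips with 3 to 60 N. Pads are 16 mm wide; open, the fingers measure 119 mm over their backs; the gripper's body (75 mm by 177 mm) begins 78 mm behind the grasp point.
Start: joints at [0.984, 0.276, 1.505, -0, 1.361, -0.121], TCP at [0.258, 0.514, 0.205] pointing down, gripper open.
Joint ranges: [-2.89, 2.89], [-0.75, 2.08], [0.22, 2.7], [-1.18, 4.32], [0.11, 2.71], [-2.7, 2.7]. Speed limits (rad/s): [2.57, 2.57, 3.14, 3.14, 3.14, 3.14].

## Interface

Orientations are given as [roll, pitch, yaw] about the fixed x, y, z axes, in that order (R = Rz(yaw) Ry(pitch) Rx(roll)).
In Python, from station import env, vision gives the robot as it stands.
- The arm moves only by the tool jog_arm, never from a script. Its arguments are lists of equal length, an entry for each row: "offset": the shift along the tool's x, y, z in mm, a list of three; "yaw": the turn about the tool's z in units of 8 degrees (1.0 is 8 degrees); "gripper": the opening, from 0 (shut) to 1 (fully open). In form: {"offset": [[dx, dy, dz], ...], "yaw": [yaw, ...], "gripper": [gripper, ...]}. A call has 1 to 10 rows; each row is the pose to reach, as a shift and turn from the pose commanded when the call began, along the tool's axes at that moment; what a row does not reach only later rows make up. A row lasts 1/8 s, in which the tool goes at most 62.5 mm and 10.7 degrees, less where a joint would pass 70% of its speed; a pose out of reach is approached as far as the arm can. A call with a gripper value outside its range is refused whole. The fingers move at their own pace and stop on an object; "force" is the grip in N (left out, the last holds). Time passes only in rows, so rows that repeat a pose let the fingers close. It gives the time, the measured TCP pose, the force, the opening and the grip force at its end, in the units of the state.
- env.sense(): the state, without advancing time (a new reading comes with each control period).
- vision.camera(name): name is "scene" or "top" or "wrist"; returns the picture (480x640x3 uint8, blue, green, red); there is no depth.
- vision.camera_model(name): a dict with "vfov" (degrees; the focal length in pixels is half the picture's height over the tangent of half this angle, whatever the lens; pixels are square), "cx", "cy" (the principal point, pixels), "origin" and "attitude" of the camera in the world. Camera axes: x right, y down, z forward; pixel columns grow to the right and rows downward; lengths in m; the calibration is good to about 2 mm. A picture is of the moment at which its call begins: read the wrist's pose just before it. camera_model takes no time and is no camera call; for the wrist camera it gives the pose at the moment of the call.
- env.hand_in(): hands the job in; it is judged then, once.
The state is a dict: "clock": time; "joint_pos": joint angles; "joint_vel": joint speeds; "tau": joint torques, N m; "tool_pos": TCP position; "tcp_rot": TCP orientation; "ft_force": force on the tool from outside, world axes, zero at the start; "moment": the same for the moment, N m; "grip_width": opening from 0.0 (shut) to 1.0 (fully open); "finger_force": force on a finger pad.
Only numpy, scipy, OpenCV 4.12 (cv2) and the standard library are available. Lean on these libraries where they do the work, as an engineer would, in place of code of your own. Each camera call takes 0.05 s, during which the arm holds its last target. There are 200 camera calls.

## Task

Switch the charging dock off with its lever, then clear both wooden test dummies out of the charging bays, each into the storage slot with its own colour label, and lay each loose battery pack flat in the charging bay of its own colour, every pack with its copper tab towards the bay's copper contact bar. Only when all of that is in place, switch the dock on again, lever fully over. Leave the mouse, the bottle and the screwdriver where they are.

Things in the scene. Friction and masses are not known exactly. Their poses are not given: they have to be found in the camera images.
- pack_red_center (a point): centre, half-way up, of the red battery pack (may be absent): grey block 100 long (its x), 48 wide (y), 32 high (z, up), 0.15 to 0.31 kg, red label on top. A copper tab sticks 8 out of its +x end (24 wide, 14 high, 6 above the underside) and a copper stripe on top marks that end. Starts flat on the bench, any heading. Sizes in mm
- pack_red_tab (a point): the red pack's tab: point 54 from the pack's centre along its +x, at mid-height of the pack. Sizes in mm
- bay_red_seat (a point): centre of the red pack when it lies in the red charging bay, 16 above the bay's floor (floor 14 above the bench). Bay: black open cradle on the dock, red label block at the end nearer the robot, copper contact bar across the other. x runs along the bay towards the contact bar, z up. Inside 56 wide (y), from x = -55 to +63. Takes a pack either way round. Sizes in mm
- pack_yellow_center (a point): centre, half-way up, of the yellow battery pack (may be absent): grey block 100 long (its x), 48 wide (y), 32 high (z, up), 0.15 to 0.31 kg, yellow label on top. A copper tab sticks 8 out of its +x end (24 wide, 14 high, 6 above the underside) and a copper stripe on top marks that end. Starts flat on the bench, any heading. Sizes in mm
- pack_yellow_tab (a point): the yellow pack's tab: point 54 from the pack's centre along its +x, at mid-height of the pack. Sizes in mm
- bay_yellow_seat (a point): centre of the yellow pack when it lies in the yellow charging bay, 16 above the bay's floor (floor 14 above the bench). Bay: black open cradle on the dock, yellow label block at the end nearer the robot, copper contact bar across the other. x runs along the bay towards the contact bar, z up. Inside 56 wide (y), from x = -55 to +63. Takes a pack either way round. Sizes in mm
- pack_green_center (a point): centre, half-way up, of the green battery pack (may be absent): grey block 100 long (its x), 48 wide (y), 32 high (z, up), 0.15 to 0.31 kg, green label on top. A copper tab sticks 8 out of its +x end (24 wide, 14 high, 6 above the underside) and a copper stripe on top marks that end. Starts flat on the bench, any heading. Sizes in mm
- pack_green_tab (a point): the green pack's tab: point 54 from the pack's centre along its +x, at mid-height of the pack. Sizes in mm
- bay_green_seat (a point): centre of the green pack when it lies in the green charging bay, 16 above the bay's floor (floor 14 above the bench). Bay: black open cradle on the dock, green label block at the end nearer the robot, copper contact bar across the other. x runs along the bay towards the contact bar, z up. Inside 56 wide (y), from x = -55 to +63. Takes a pack either way round. Sizes in mm
- dummy_blue_center (a point): centre, half-way up, of the blue test dummy: wooden block 100 long (x), 48 wide (y), 32 high (z, up), 0.18 kg, blue label on top, no tab. Starts lying in one of the charging bays. Sizes in mm
- slot_blue_seat (a point): centre of the blue dummy when it lies in the blue-labelled slot, 16 above the slot's floor (floor 14 above the bench). Slot: dark steel open tray on the rack, blue label block at the end nearer the robot. x runs along the slot, z up. Inside 56 wide (y), from x = -55 to +55. Either way round will do. Sizes in mm
- dummy_white_center (a point): centre, half-way up, of the white test dummy: wooden block 100 long (x), 48 wide (y), 32 high (z, up), 0.18 kg, white label on top, no tab. Starts lying in one of the charging bays. Sizes in mm
- slot_white_seat (a point): centre of the white dummy when it lies in the white-labelled slot, 16 above the slot's floor (floor 14 above the bench). Slot: dark steel open tray on the rack, white label block at the end nearer the robot. x runs along the slot, z up. Inside 56 wide (y), from x = -55 to +55. Either way round will do. Sizes in mm
- dock: charging dock: fixed aluminium plate 170 (x) by 270 (y), 6 high, origin under its centre; three bays side by side, 85 apart, in any colour order, their x along the dock's x. Bay and slot end walls and corner rims stand 13 above their floor, 5 thick; the middle 60 of each long side (x = -30 to +30) has no rim, for fingers. Label blocks: x = -60 to -75, 24 above the floor. Sizes in mm
- rack: storage rack: fixed wooden board 170 (x) by 185 (y), 6 high, origin under its centre; two slots side by side, 85 apart, in either order, their x along the rack's x. Sizes in mm
- switch (a joint): power lever of the dock, rad: 0 = off, fully over to one side, 1.0 = on, fully over to the other; it turns easily (about 1 N at its knob), has stops at both ends and stays where it is left. Sizes in mm
- switch_tip (a point): centre of the red ball knob, 26 across, at the end of the power lever, a 10 thick steel rod 80 long that leans 0.5 rad to one side when off, 0.5 rad to the other when on. At both ends of its travel the knob is 92 above the bench and 38 to the side of the pivot; in between it rises to 102. Sizes in mm
- switch_base: grey block 70 (x) by 50 (y) by 25 high under the power lever, fixed to the bench; origin under its centre. The lever's pivot is 22 above the origin and the lever swings in the block's x-z plane: leaning to -x = off, to +x = on. Sizes in mm
- mouse: black computer mouse, 79 long, 64 wide, 34 high; origin on its underside. Bystander. Sizes in mm
- cleaner: green spray-cleaner bottle standing upright, 60 across, 160 high; origin under its centre. Bystander. Sizes in mm
- driver: screwdriver with orange handle, 190 long, lying on the bench. Bystander. Sizes in mm
Things that resemble listed ones, but are neither listed nor needed, are in the scene too. Of the things that look like the switch_base, the smaller one is meant.

How it is judged:
By the outcome, as a careful person would: the job done as asked, in the order asked, and still so for the second after the job is handed in, with the robot touching nothing.
Of pack_red, pack_yellow, pack_green only 2 to 3 are there at a start; the rules pass over those that are not, and their reading is None.
At some moment in a run one of pack_red, pack_yellow, pack_green may be knocked a few centimetres aside while the robot is not near it.
Once in a run the grip may slacken for a moment while it holds something.
It also fails if it takes over 200 s, if anything falls off the work surface, if the arm or the gripper's body presses on something with over 40 N, if the wrist force passes 120 N, or if a joint passes its speed limit or range.

## Working session

There is one attempt and no reset: what is moved stays moved. The work goes in short steps, Python scripts to look and compute and a tool call to move; the robot and the scene stay as the last step left them, time stands still between calls to the robot, and variables do not carry over. Pictures are saved under pics/ and viewed, at most 14 in all, crops included, and the job is handed in when it is done.

Besides the shell and the picture viewer there is one more tool, called after "Emit:" as a command line: name --pt "numbers of a row" for each row, then --argument value for the rest. jog_arm: Moves the arm, as the interface text tells. Its arguments: {"type":"object","properties":{"offset":{"type":"array","items":{"type":"array","items":{"type":"number"}}},"yaw":{"type":"array","items":{"type":"number"}},"gripper":{"type":"array","items":{"type":"number"}},"force":{"type":"number"}},"required":["offset","yaw","gripper"]}

```bash
ls; mkdir -p pics
python3 - <<'E'
from station import env, vision
import cv2
for n in ["scene","top"]:
    cv2.imwrite(f"pics/{n}0.png",vision.camera(n)); print(n,vision.camera_model(n))
print(vision.camera_model("wrist"))
print(env.sense())
E
```

```text
pics
scene {'vfov': 56.830710866986465, 'cx': 322.48795360776234, 'cy': 238.95489561957197, 'origin': array([0.96926268, 0.66639055, 0.75082212]), 'attitude': array([-2.29103576, -0.01387618,  2.5763849 ])}
top {'vfov': 57.36089203244819, 'cx': 321.0810937163801, 'cy': 237.4179123506995, 'origin': array([0.47852949, 0.02181723, 1.07995849]), 'attitude': array([-3.05852853,  0.02989591, -1.57496159])}
{'vfov': 63.44789597713187, 'cx': 317.2143430201628, 'cy': 234.89552635737508, 'origin': array([0.18957805, 0.5477822 , 0.38477709]), 'attitude': array([2.87586261, 0.00377226, 1.10518418])}
{'clock': 0.1, 'joint_pos': array([ 9.83992476e-01,  2.76517727e-01,  1.50597170e+00,  5.74240791e-06,
        1.36068138e+00, -1.20965949e-01]), 'joint_vel': array([-0.00051038, -0.00126741, -0.00178392, -0.00136815,  0.00148778,
        0.00041757]), 'tau': array([ 2.92710138e-03, -4.05457127e+01, -2.37783086e+01,  7.02783256e-02,
        2.98567582e-02, -4.32876152e-05]), 'tool_pos': array([0.25798719, 0.51332976, 0.20471311]), 'tcp_rot': array([-3.14002670e+00, -1.96011407e-04,  2.67575340e+00]), 'ft_force': array([-0.14776732,  0.42567509, -0.04859918]), 'moment': array([ 0.04059943,  0.01389236, -0.03659653]), 'finger_force': 0.0, 'grip_width': 0.9946845593847755}
```

View pics/top0.png

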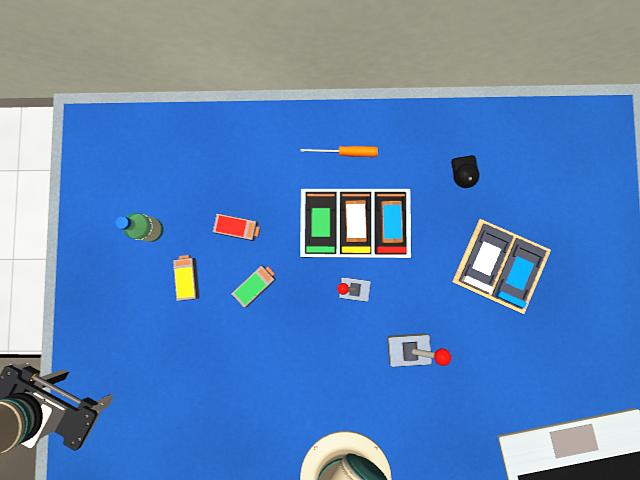

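View pics/scene0.png

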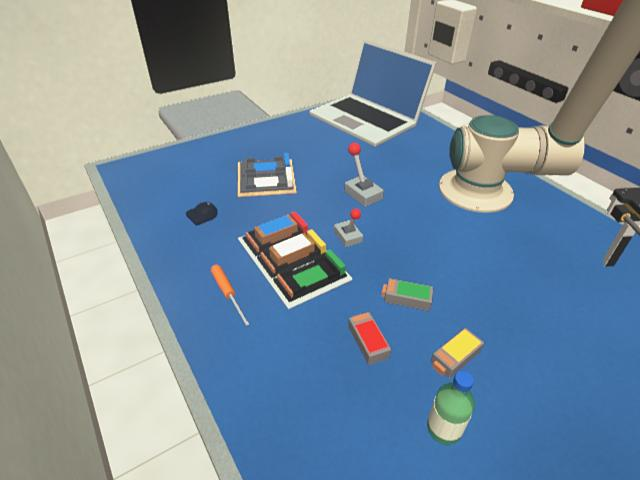

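Lookalikes: small lever (355,290) versus big lever (410,350), so I take the small one. Packs on the bench are red (235,227), yellow (184,279) and green (253,286). The coloured patches in the green bay and the slots are only floor labels. The dummies are white in the yellow bay (356,220) and blue in the red bay (392,222). Next is a close crop to check this.

```bash
cat > h.py <<'E'
import numpy as np, cv2
from scipy.spatial.transform import Rotation as R
from station import env, vision
def model(n):
    m=vision.camera_model(n); f=240/np.tan(np.radians(m["vfov"])/2)
    return f,m["cx"],m["cy"],np.array(m["origin"]),R.from_euler("xyz",m["attitude"]).as_matrix()
def p2w(px,z,M):
    f,cx,cy,o,A=M; px=np.atleast_2d(np.array(px,float))
    d=np.c_[(px[:,0]-cx)/f,(px[:,1]-cy)/f,np.ones(len(px))]@A.T
    return o+d*((z-o[2])/d[:,2])[:,None]
def w2p(P,M):
    f,cx,cy,o,A=M; c=(np.atleast_2d(P)-o)@A
    return np.c_[cx+f*c[:,0]/c[:,2],cy+f*c[:,1]/c[:,2]]
E
python3 - <<'E'
import cv2,numpy as np
a=cv2.imread("pics/top0.png")
u=cv2.resize(a[190:310,160:420],None,fx=3,fy=3,interpolation=cv2.INTER_CUBIC)
l=cv2.resize(a[215:315,445:560],None,fx=2.3,fy=2.3,interpolation=cv2.INTER_CUBIC)
s=cv2.resize(a[270:310,325:385],None,fx=5.5,fy=5.5,interpolation=cv2.INTER_CUBIC)
o=np.zeros((600,780,3),np.uint8); o[:360]=u; o[360:360+l.shape[0],:l.shape[1]]=l; o[360:360+s.shape[0],300:300+s.shape[1]]=s
cv2.imwrite("pics/crop1.png",o)
E
```

```text
(no output)
```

View pics/crop1.png

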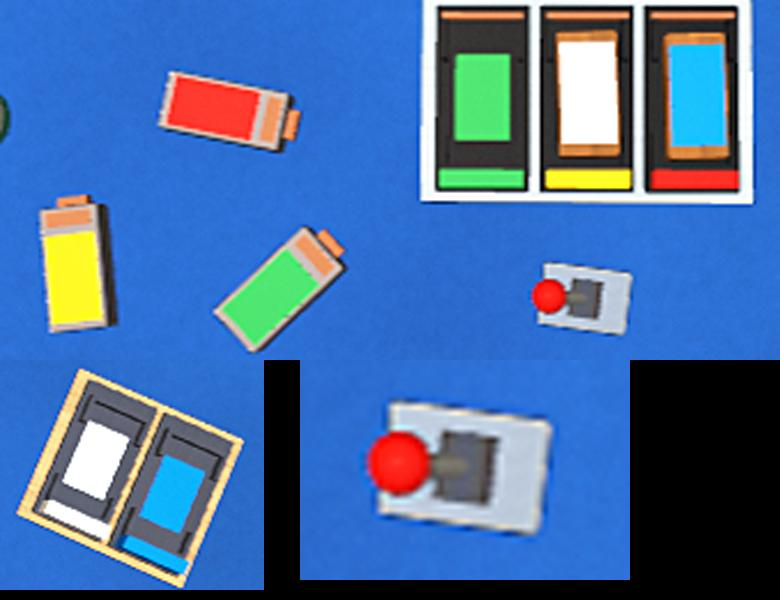

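```bash
cat > m1.py <<'E'
from h import *
M=model("top")
u=lambda c:[(160+x/3-.33,190+y/3-.33) for x,y in c]
l=lambda c:[(445+x/2.3-.28,215+(y-360)/2.3-.28) for x,y in c]
s=lambda c:[(325+(x-300)/5.5-.41,270+(y-360)/5.5-.41) for x,y in c]
def rect(n,c,z):
    P=p2w(c,z,M)[:,:2]; r=cv2.minAreaRect((P*1000).astype(np.float32))
    a=P[1]-P[0]+P[2]-P[3]; b=P[2]-P[1]+P[3]-P[0]
    print(n,np.round(P.mean(0),4),"sides",np.round([np.linalg.norm(a)/2,np.linalg.norm(b)/2],4),"ang(first side)",np.round(np.degrees(np.arctan2(a[1],a[0])),1),"2nd",np.round(np.degrees(np.arctan2(b[1],b[0])),1))
rect("red",u([(172,71),(290,93),(281,151),(160,124)]),.032)
rect("yel",u([(50,331),(40,211),(102,205),(108,325)]),.032)
rect("grn",u([(214,311),(304,228),(345,267),(256,351)]),.032)
rect("dock",[(301,189),(411,189),(411,257),(301,257)],.006)
for n,a,b in[("lg",438,527),("ly",541,632),("lr",649,738)]: rect(n,u([(a,169),(b,169),(b,189),(a,189)]),.038)
rect("dw",u([(557,33),(617,31),(621,155),(560,157)]),.046)
rect("db",u([(664,35),(724,33),(729,156),(668,158)]),.046)
rect("rack",l([(18,515),(82,369),(243,440),(182,587)]),.006)
rect("base",s([(391,403),(551,421),(540,534),(378,513)]),.025)
print("knob",p2w(s([(398,463)]),.092,M))
E
python3 m1.py
```

```text
red [0.5945 0.2611] sides [0.0993 0.0456] ang(first side) -102.0 2nd 169.9
yel [0.4681 0.381 ] sides [0.0961 0.0486] ang(first side) 5.1 2nd -84.6
grn [0.4505 0.216 ] sides [0.0968 0.0459] ang(first side) -47.2 2nd -133.1
dock [ 0.6037 -0.032 ] sides [0.2699 0.1682] ang(first side) -90.4 2nd 179.4
lg [0.537  0.0541] sides [0.0706 0.0159] ang(first side) -90.3 2nd 179.8
ly [ 0.5365 -0.0282] sides [0.0719 0.0158] ang(first side) -90.3 2nd 179.4
lr [ 0.536  -0.1125] sides [0.0699 0.0158] ang(first side) -90.3 2nd 179.0
dw [ 0.6034 -0.0303] sides [0.0477 0.0985] ang(first side) -88.5 2nd -179.0
db [ 0.6016 -0.1147] sides [0.0475 0.0975] ang(first side) -88.5 2nd -178.9
rack [ 0.4967 -0.3824] sides [0.1687 0.1822] ang(first side) -24.8 2nd -114.5
base [ 0.4422 -0.0264] sides [0.0701 0.0484] ang(first side) -97.1 2nd 173.2
knob [[0.44642916 0.00379038 0.092     ]]
```

```bash
cat >> h.py <<'E'
def rel(x,y,z,yawdeg):
    "tool-frame offset (mm) and yaw units from the present pose to the target"
    s=env.sense(); A=R.from_euler("xyz",s["tcp_rot"]).as_matrix()
    o=A.T@(np.array([x,y,z])-s["tool_pos"])*1000
    cur=np.degrees(np.arctan2(A[1,0],A[0,0])); d=(yawdeg-cur+180)%360-180
    return np.round(o,1),round(-d/8,2)
E
python3 -c "
from h import *
print(rel(.449,.06,.2,173))"
```

```text
(array([-374.3, -319.2,    5.1]), np.float64(-2.46))
```

Emit:
jog_arm --pt "-374 -319 5" --pt "-374 -319 5" --pt "-374 -319 5" --pt "-374 -319 5" --pt "-374 -319 5" --pt "-374 -319 5" --pt "-374 -319 5" --pt "-374 -319 5" --pt "-374 -319 5" --pt "-374 -319 5" --yaw '[-2.46,-2.46,-2.46,-2.46,-2.46,-2.46,-2.46,-2.46,-2.46,-2.46]' --gripper '[0,0,0,0,0,0,0,0,0,0]' --force 20

```text
clock: 1.35
tool_pos: [0.4485, 0.0612, 0.2001]
tcp_rot: [3.141, -0.002, 3.018]
ft_force: [0.9, 1.2, 1.0]
grip_width: 0.005
finger_force: 0.0
```

Run:
```python
from h import *
cv2.imwrite("pics/w1.png",vision.camera("wrist"))
import pickle; M=model("wrist"); pickle.dump(M,open("w1.pkl","wb"))
print(np.round(w2p([[.442,-.0264,.025],[.446,.004,.092],[.604,-.030,.046],[.604,-.1147,.046],[.604,.055,.014]],M)), env.sense()["tool_pos"])
```

```text
[[224. 219.]
 [243. 239.]
 [245. 382.]
 [162. 391.]
 [329. 355.]] [0.44837962 0.0617263  0.20017589]
```

View pics/w1.png

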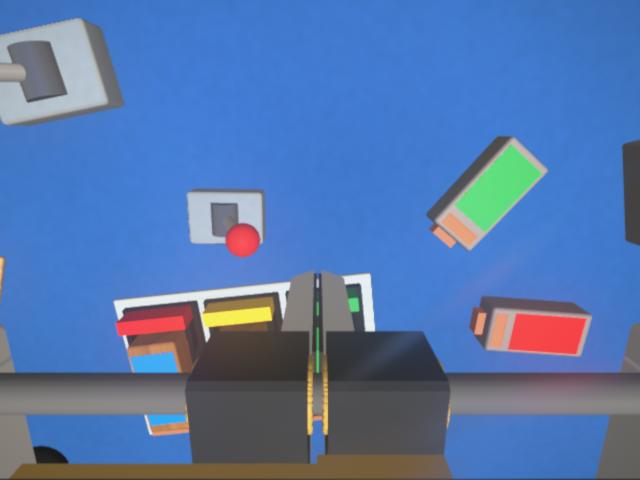

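Wrist view: base top at (226,218) and knob at (242,240), both matching the top-view estimate, so the lever leans to +y (on). I'll push it to -y.

Emit:
jog_arm --pt "-4 -14 60" --pt "-4 -14 118" --pt "-4 -14 118" --pt "-4 -40 118" --pt "-4 -60 116" --pt "-4 -75 116" --pt "-4 -88 117" --pt "-4 -95 118" --pt "-4 -98 118" --pt "-4 -98 118" --yaw '[0,0,0,0,0,0,0,0,0,0]' --gripper '[0,0,0,0,0,0,0,0,0,0]'

```text
clock: 2.65
tool_pos: [0.4408, -0.0371, 0.0823]
tcp_rot: [-3.142, -0.001, 3.019]
ft_force: [0.3, -0.2, 0.5]
grip_width: 0.007
finger_force: 0.0
```

Emit:
jog_arm --pt "0 -2 0" --pt "0 -4 0" --pt "0 -4 0" --yaw '[0,0,0]' --gripper '[0,0,0]'

```text
clock: 3.02
tool_pos: [0.4405, -0.0387, 0.0822]
tcp_rot: [3.137, -0.001, 3.018]
ft_force: [0.7, 7.5, -0.4]
grip_width: 0.006
finger_force: 3.4
```

Run:
```python
from h import *
a=vision.camera("top"); b=vision.camera("scene"); M=model("scene")
print(w2p([[.442,-.026,.06]],M),w2p([[.442,-.026,.06]],model("top")))
x,y=map(int,w2p([[.442,-.026,.06]],M)[0])
c=cv2.resize(b[y-50:y+50,x-60:x+60],None,fx=4,fy=4,interpolation=cv2.INTER_CUBIC)
cv2.imwrite("pics/s2.png",c)
print(x,y)
# knob red
hsv=cv2.cvtColor(b,cv2.COLOR_BGR2HSV)
m=((hsv[...,0]<6)|(hsv[...,0]>174))&(hsv[...,1]>150)&(hsv[...,2]>80)
n,l,st,ce=cv2.connectedComponentsWithStats(m.astype(np.uint8))
for i in range(1,n):
    if st[i,4]>20: print(st[i],ce[i])
print("expected off knob",w2p([[.4376,-.064,.092]],M),"on",w2p([[.447,.0116,.092]],M))
```

```text
[[348.44179463 218.16510119]] [[355.09996236 289.75567708]]
348 218
[590   0  50  22 779] [618.32092426   7.92811297]
[338 196   4   8  25] [339.64 199.12]
[291 212  17  21 137] [299.75182482 221.48905109]
[356 320  32  33 586] [371.08020478 335.85836177]
expected off knob [[341.87878339 199.53674676]] on [[356.42517757 216.75618267]]
```

View pics/s2.png

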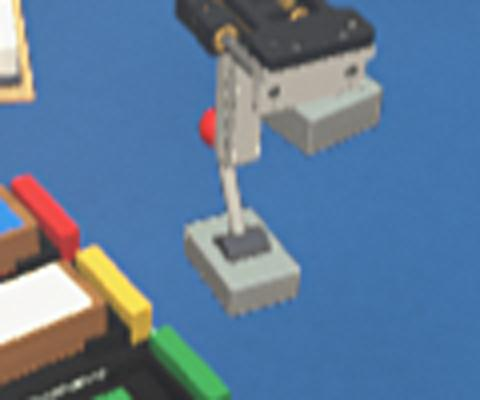

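7.5 N on the knob against about 1 N to turn it means the lever is on its stop, so the dock is off. Next the white dummy.

Emit:
jog_arm --pt "0 15 0" --pt "0 15 -60" --pt "0 15 -80" --yaw '[0,0,0]' --gripper '[0.4,0.72,0.72]'

```text
clock: 3.5
tool_pos: [0.4443, -0.0261, 0.1653]
tcp_rot: [-3.14, 0.005, 3.02]
ft_force: [0.2, 0.3, -0.5]
grip_width: 0.288
finger_force: 0.0
```

```bash
python3 -c "
from h import *
print(rel(.603,-.0303,.15,180.5),rel(.603,-.0303,.019,180.5))"
```

```text
(array([-158.,   15.,   16.]), np.float64(-0.93)) (array([-157.4,   15.2,  147. ]), np.float64(-0.93))
```

Emit:
jog_arm --pt "-60 6 16" --pt "-120 12 16" --pt "-158 15 20" --pt "-158 15 40" --pt "-158 15 60" --pt "-158 15 60" --yaw '[-0.93,-0.93,-0.93,-0.93,-0.93,-0.93]' --gripper '[0.72,0.72,0.72,0.72,0.72,0.72]'

```text
clock: 4.25
tool_pos: [0.5999, -0.0298, 0.1007]
tcp_rot: [3.142, -0.004, -3.133]
ft_force: [-0.7, 0.2, -0.4]
grip_width: 0.719
finger_force: 0.0
```

Run:
```python
from h import *
cv2.imwrite("pics/w2.png",vision.camera("wrist"))
print(rel(.603,-.0303,.019,180.5))
M=model("wrist")
for y in (.0547,-.0303,-.1153): print(np.round(w2p([[.5365,y-.035,.038],[.5365,y+.035,.038]],M)))
```

```text
(array([-2.3, -0.3, 83. ]), np.float64(-0.0))
[[400. 151.]
 [514. 152.]]
[[262. 150.]
 [375. 151.]]
[[124. 149.]
 [237. 150.]]
```

View pics/w2.png

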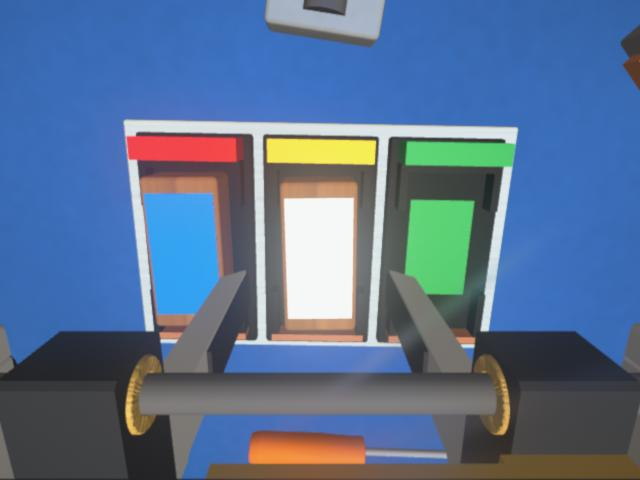

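Labels seen at red (185,149), yellow (321,152) and green (459,154), giving bay seats y ≈ -0.113, -0.029, +0.055. Both fingers are clear of the white dummy, so I go down and grip.

Emit:
jog_arm --pt "-2 0 30" --pt "-2 0 60" --pt "-2 0 82" --pt "-2 0 82" --pt "-2 0 82" --pt "-2 0 82" --pt "-2 0 82" --pt "-2 0 82" --yaw '[0,0,0,0,0,0,0,0]' --gripper '[0.72,0.72,0.72,0.72,0.3,0.3,0.3,0.3]' --force 30

```text
clock: 5.3
tool_pos: [0.6044, -0.0301, 0.022]
tcp_rot: [3.141, 0.003, -3.134]
ft_force: [0.1, 2.0, 6.3]
grip_width: 0.509
finger_force: 30.0
```

Emit:
jog_arm --pt "0 0 -20" --pt "0 0 -60" --pt "0 0 -100" --pt "0 0 -100" --yaw '[0,0,0,0]' --gripper '[0.3,0.3,0.3,0.3]'

```text
clock: 5.8
tool_pos: [0.6054, -0.0311, 0.1235]
tcp_rot: [-3.14, 0.007, -3.134]
ft_force: [-0.4, 0.2, -2.4]
grip_width: 0.511
finger_force: 30.0
```

```bash
python3 -c "
from h import *
print(rel(.5144,-.3438,.12,155.3))"
```

```text
(array([  93.4, -312. ,    3.4]), np.float64(3.14))
```

Emit:
jog_arm --pt "15 -50 3" --pt "30 -100 3" --pt "45 -150 3" --pt "60 -200 3" --pt "75 -250 3" --pt "93 -312 3" --pt "93 -312 3" --pt "93 -312 3" --yaw '[0.5,1,1.5,2,2.5,3.14,3.14,3.14]' --gripper '[0.3,0.3,0.3,0.3,0.3,0.3,0.3,0.3]'

```text
clock: 6.8
tool_pos: [0.5113, -0.3424, 0.1155]
tcp_rot: [3.14, -0.004, 2.71]
ft_force: [-0.5, 0.4, -2.6]
grip_width: 0.511
finger_force: 30.0
```

Run:
```python
from h import *
import pickle
s=env.sense(); M=model("wrist"); pickle.dump(M,open("w3.pkl","wb"))
cv2.imwrite("pics/w3.png",vision.camera("wrist"))
print(s["tool_pos"],s["grip_width"],rel(.5144,-.3438,.023,155.3))
def fr(o,h,P):
    h=np.radians(h);x=np.array([np.cos(h),np.sin(h)]);y=np.array([-x[1],x[0]])
    return [[*(np.array(o)+a*x+b*y),z] for a,b,z in P]
print(np.round(w2p(fr([.4967,-.3824],-24.65,[(-.085,-.0925,.006),(-.085,.0925,.006),(-.085,0,.006),(-.0675,.0425,.038),(-.0675,-.0425,.038)]),M)))
```

```text
[ 0.5113167  -0.34237236  0.11548953] 0.5112483756281819 (array([-3.5, -1. , 92.9]), np.float64(0.0))
[[130. 123.]
 [388. 123.]
 [259. 123.]
 [318. 150.]
 [187. 150.]]
```

View pics/w3.png

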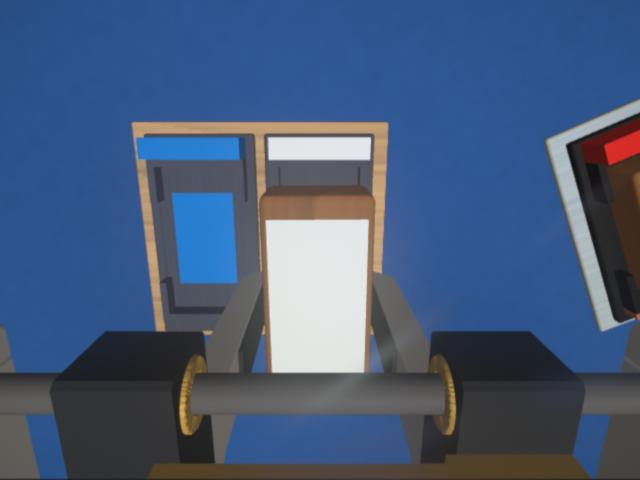

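The white slot label is at (319,149), within 2 px of the prediction. Lower and release.

Emit:
jog_arm --pt "-4 -0.5 30" --pt "-4 -0.5 60" --pt "-4 -0.5 80" --pt "-4 -0.5 88" --pt "-4 -0.5 92" --pt "-4 -0.5 92" --pt "-4 -0.5 92" --pt "-4 -0.5 92" --yaw '[0,0,0,0,0,0,0,0]' --gripper '[0.3,0.3,0.3,0.3,0.3,0.3,0.72,0.72]'

```text
clock: 7.85
tool_pos: [0.5165, -0.3458, 0.0264]
tcp_rot: [-3.141, 0.002, 2.711]
ft_force: [-0.1, 0.1, 0.5]
grip_width: 0.686
finger_force: 0.0
```

Emit:
jog_arm --pt "0 0 -40" --pt "0 0 -100" --pt "0 0 -100" --yaw '[0,0,0]' --gripper '[0.72,0.72,0.72]'

```text
clock: 8.22
tool_pos: [0.519, -0.348, 0.1315]
tcp_rot: [-3.138, 0.012, 2.711]
ft_force: [-0.3, 0.5, 0.1]
grip_width: 0.722
finger_force: 0.0
```

Run:
```python
from h import *
cv2.imwrite("pics/w4.png",vision.camera("wrist"))
print(rel(.602,-.114,.12,180.5))
```

```text
(array([ 20.4, 246.7,   8.1]), np.float64(-3.15))
```

View pics/w4.png

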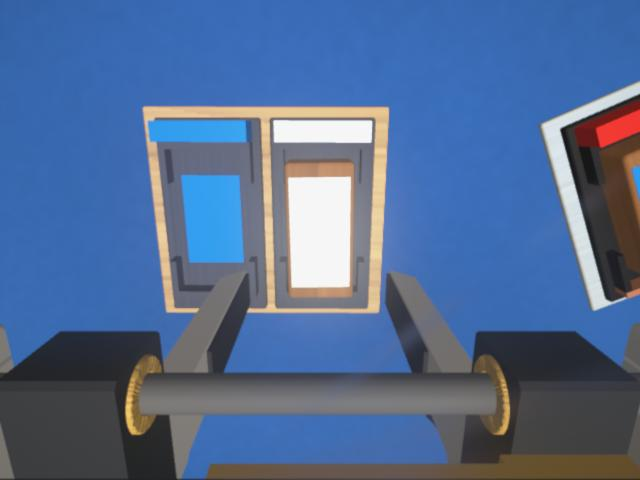

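White dummy sits inside its slot at (320,230). Now the blue one.

Emit:
jog_arm --pt "4 50 8" --pt "8 100 8" --pt "12 150 8" --pt "16 200 8" --pt "20 247 8" --pt "20 247 8" --pt "20 247 8" --yaw '[-0.6,-1.2,-1.8,-2.4,-3.15,-3.15,-3.15]' --gripper '[0.72,0.72,0.72,0.72,0.72,0.72,0.72]'

```text
clock: 9.15
tool_pos: [0.6001, -0.1126, 0.1163]
tcp_rot: [3.142, -0.002, -3.133]
ft_force: [0.3, -0.4, -0.4]
grip_width: 0.723
finger_force: 0.0
```

Run:
```python
from h import *
a=vision.camera("wrist"); s=env.sense(); M=model("wrist")
print(s["tool_pos"],rel(.602,-.114,.021,180.5))
# blue label centre on the dummy
h=cv2.cvtColor(a,cv2.COLOR_BGR2HSV); cv2.imwrite("pics/w5.png",a)
m=((h[...,2]>200)&(h[...,0]>95)&(h[...,0]<110)).astype(np.uint8)
n,l,st,ce=cv2.connectedComponentsWithStats(m)
for i in range(1,n):
    if st[i,4]>800: print(st[i],ce[i],p2w(ce[i],.046,M))
```

```text
[ 0.60011971 -0.11320068  0.11659774] (array([-2. , -0.8, 95.6]), np.float64(-0.01))
[ 323   81   93   41 2045] [365.36136919 104.69535452] [[ 0.50834137 -0.08496305  0.046     ]]
[ 250  123  210  186 4555] [313.08759605 185.43732162] [[ 0.55820205 -0.11676014  0.046     ]]
[ 282  190   65  114 7095] [314.70415786 246.00690627] [[ 0.59908023 -0.11545041  0.046     ]]
[ 255  329  139   26 1144] [328.36276224 338.50524476] [[ 0.66857098 -0.10515681  0.046     ]]
```

Emit:
jog_arm --pt "-1 -2 40" --pt "-1 -2 80" --pt "-1 -2 96" --pt "-1 -2 96" --pt "-1 -2 96" --pt "-1 -2 96" --pt "-1 -2 96" --pt "-1 -2 50" --pt "-1 -2 0" --yaw '[0,0,0,0,0,0,0,0,0]' --gripper '[0.72,0.72,0.72,0.72,0.3,0.3,0.3,0.3,0.3]'

```text
clock: 10.32
tool_pos: [0.6011, -0.1141, 0.1177]
tcp_rot: [3.141, -0.002, -3.132]
ft_force: [-0.6, 0.4, -1.2]
grip_width: 0.507
finger_force: 30.0
```

```bash
python3 -c "
from h import *
print(rel(.4796,-.4197,.12,155.3))"
```

```text
(array([ 124.3, -304.5,   -2.2]), np.float64(3.15))
```

Emit:
jog_arm --pt "20 -50 -2" --pt "40 -100 -2" --pt "60 -150 -2" --pt "80 -200 -2" --pt "100 -250 -2" --pt "124 -304 -2" --pt "124 -304 -2" --pt "124 -304 -2" --yaw '[0.5,1,1.5,2,2.5,3.15,3.15,3.15]' --gripper '[0.3,0.3,0.3,0.3,0.3,0.3,0.3,0.3]'

```text
clock: 11.32
tool_pos: [0.4804, -0.419, 0.1191]
tcp_rot: [3.14, -0.001, 2.71]
ft_force: [-0.0, 0.3, -1.6]
grip_width: 0.51
finger_force: 30.0
```

Run:
```python
from h import *
s=env.sense(); print(s["tool_pos"],s["grip_width"],rel(.4796,-.4197,.023,155.3))
cv2.imwrite("pics/w6.png",vision.camera("wrist"))
```

```text
[ 0.48036214 -0.41895692  0.11911089] 0.5100851507619927 (array([ 0.3, -1.1, 96.1]), np.float64(-0.0))
```

View pics/w6.png

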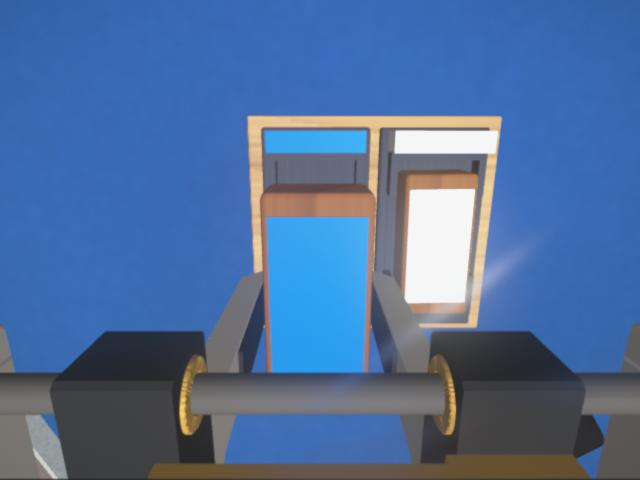

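Blue label at (316,141) is in line with the held dummy. Lowering.

Emit:
jog_arm --pt "0 -1 40" --pt "0 -1 70" --pt "0 -1 86" --pt "0 -1 93" --pt "0 -1 96" --pt "0 -1 96" --pt "0 -1 96" --pt "0 -1 96" --pt "0 -1 50" --pt "0 -1 -20" --yaw '[0,0,0,0,0,0,0,0,0,0]' --gripper '[0.3,0.3,0.3,0.3,0.3,0.3,0.72,0.72,0.72,0.72]'

```text
clock: 12.62
tool_pos: [0.4794, -0.4197, 0.1318]
tcp_rot: [3.14, -0.003, 2.71]
ft_force: [-0.0, -1.3, 0.2]
grip_width: 0.718
finger_force: 0.0
```

Run:
```python
from h import *
w=vision.camera("wrist"); a=vision.camera("top"); cv2.imwrite("pics/top2.png",a)
u=cv2.resize(a[190:310,160:420],None,fx=3,fy=3,interpolation=cv2.INTER_CUBIC)
o=np.zeros((600,780,3),np.uint8); o[:360]=u; o[360:,:320]=cv2.resize(w,(320,240)); cv2.imwrite("pics/crop2.png",o)
```

```text
(no output)
```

View pics/crop2.png

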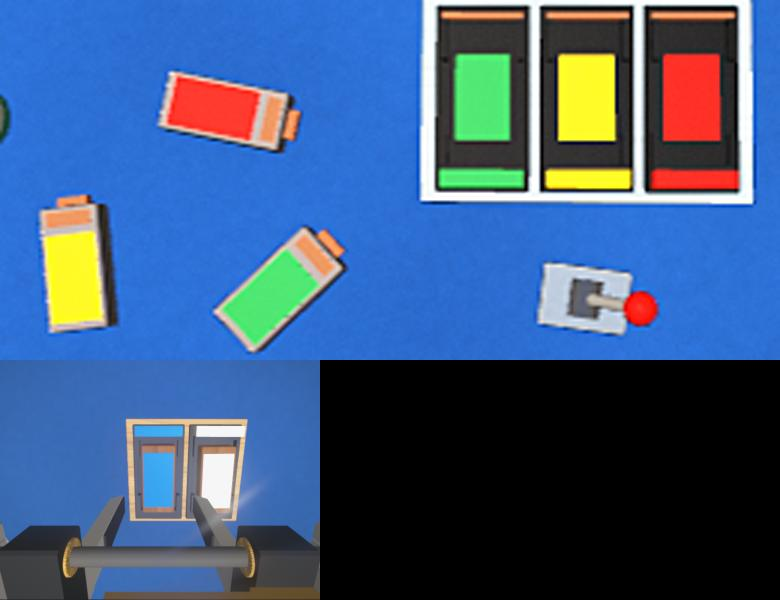

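Both dummies are seated, the lever is over to the off side at (640,308), and the packs have not moved. Red pack next, at (.5945,.261), heading -101°.

```bash
python3 -c "
from h import *
print(rel(.5945,.2611,.13,79))"
```

```text
(array([185.8, 669.1,   3.5]), np.float64(9.54))
```

Emit:
jog_arm --pt "186 669 0" --pt "186 669 0" --pt "186 669 0" --pt "186 669 0" --pt "186 669 0" --pt "186 669 0" --pt "186 669 0" --pt "186 669 0" --pt "186 669 0" --pt "186 669 0" --yaw '[9.5,9.5,9.5,9.5,9.5,9.5,9.5,9.5,9.5,9.5]' --gripper '[0.74,0.74,0.74,0.74,0.74,0.74,0.74,0.74,0.74,0.74]'

```text
clock: 13.98
tool_pos: [0.5763, 0.1748, 0.132]
tcp_rot: [3.141, -0.0, 1.384]
ft_force: [1.0, 0.6, -0.1]
grip_width: 0.739
finger_force: 0.0
```

```bash
python3 -c "
from h import *
print(rel(.5945,.2611,.13,79))"
```

```text
(array([88.2,  1.8,  2.1]), np.float64(0.04))
```

Emit:
jog_arm --pt "50 1 2" --pt "88 2 2" --pt "88 2 2" --pt "88 2 2" --yaw '[0,0,0,0]' --gripper '[0.74,0.74,0.74,0.74]'

```text
clock: 14.48
tool_pos: [0.594, 0.2582, 0.1297]
tcp_rot: [-3.141, 0.001, 1.384]
ft_force: [0.0, -0.2, 0.1]
grip_width: 0.742
finger_force: 0.0
```

```bash
cat > look.py <<'E'
from h import *
import sys
x,y,hd,col=float(sys.argv[1]),float(sys.argv[2]),float(sys.argv[3]),sys.argv[4]
a=vision.camera("wrist"); M=model("wrist"); h=cv2.cvtColor(a,cv2.COLOR_BGR2HSV)
H={"red":(h[...,0]<6)|(h[...,0]>174),"yellow":(h[...,0]>22)&(h[...,0]<36),"green":(h[...,0]>50)&(h[...,0]<75)}[col]
m=(H&(h[...,1]>130)&(h[...,2]>70)).astype(np.uint8); m[380:]=0
n,l,st,ce=cv2.connectedComponentsWithStats(m); i=1+st[1:,4].argmax()
P=p2w(np.argwhere(l==i)[:,::-1],.032,M)[:,:2]
r=cv2.minAreaRect((P*1000).astype(np.float32))
print(st[i],"label rect mm",np.round(r[0],1),np.round(r[1],1),round(r[2],1))
c,s=np.cos(np.radians(hd)),np.sin(np.radians(hd))
e=np.array([[(p[0]-x)*c+(p[1]-y)*s,-(p[0]-x)*s+(p[1]-y)*c] for p in P])
print("label in pack frame mm",np.round(e.min(0)*1000,1),np.round(e.max(0)*1000,1))
print(env.sense()["tool_pos"],rel(x,y,.009,hd+180))
E
python3 look.py .5945 .2611 -101 red
```

```text
[ 289  169   56   94 5080] label rect mm [595.2 271.4] [70.1 39.5] 78.2
label in pack frame mm [-45.  -21.5] [24.8 18.6]
[0.59405741 0.25769858 0.12981916] (array([ 3.500e+00, -1.000e-01,  1.208e+02]), np.float64(0.03))
```

Emit:
jog_arm --pt "3 -1.3 50" --pt "3 -1.3 100" --pt "3 -1.3 120" --pt "3 -1.3 120" --pt "3 -1.3 120" --pt "3 -1.3 120" --pt "3 -1.3 120" --pt "3 -1.3 60" --pt "3 -1.3 0" --pt "3 -1.3 0" --yaw '[0.08,0.08,0.08,0.08,0.08,0.08,0.08,0.08,0.08,0.08]' --gripper '[0.74,0.74,0.74,0.74,0.3,0.3,0.3,0.3,0.3,0.3]'

```text
clock: 15.78
tool_pos: [0.5976, 0.2635, 0.136]
tcp_rot: [3.131, -0.006, 1.373]
ft_force: [0.1, 0.3, -3.7]
grip_width: 0.506
finger_force: 30.0
```

```bash
python3 -c "
from h import *
print(rel(.603,-.1135,.125,179.6))"
```

```text
(array([-368.7,   79.1,    9.6]), np.float64(-12.61))
```

Emit:
jog_arm --pt "-40 8 5" --pt "-80 16 8" --pt "-120 24 8" --pt "-160 32 8" --pt "-200 40 8" --pt "-240 50 8" --pt "-280 60 8" --pt "-320 70 8" --pt "-368 79 8" --pt "-368 79 8" --yaw '[-1.3,-2.6,-3.9,-5.2,-6.5,-7.8,-9.1,-10.4,-11.7,-12.6]' --gripper '[0.3,0.3,0.3,0.3,0.3,0.3,0.3,0.3,0.3,0.3]'

```text
clock: 17.02
tool_pos: [0.5977, -0.1176, 0.1197]
tcp_rot: [-3.141, -0.003, 3.133]
ft_force: [0.4, 0.9, -1.9]
grip_width: 0.505
finger_force: 30.0
```

Emit:
jog_arm --pt "0 0 0" --pt "0 0 0" --yaw '[0,0]' --gripper '[0.3,0.3]'

```text
clock: 17.27
tool_pos: [0.5981, -0.1134, 0.1209]
tcp_rot: [3.141, -0.002, 3.131]
ft_force: [-0.4, 0.5, -4.3]
grip_width: 0.506
finger_force: 30.0
```

Run:
```python
from h import *
s=env.sense(); print(s["tool_pos"],s["grip_width"],rel(.603,-.1135,.024,179.4))
cv2.imwrite("pics/w7.png",vision.camera("wrist"))
```

```text
[ 0.59814947 -0.11344875  0.12085599] 0.5064392691435978 (array([-5. , -0.1, 96.8]), np.float64(0.0))
```

View pics/w7.png

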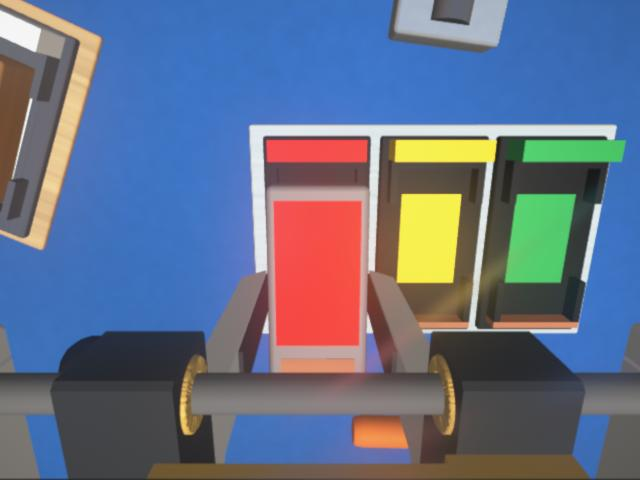

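Red pack is held with its stripe at the far (contact) end, and its label at (317,151) is in line with the bay. Lowering.

Emit:
jog_arm --pt "-5 0 40" --pt "-5 0 70" --pt "-5 0 86" --pt "-5 0 93" --pt "-5 0 97" --pt "-5 0 97" --pt "-5 0 97" --pt "-5 0 97" --pt "-5 0 50" --pt "-5 0 -10" --yaw '[0,0,0,0,0,0,0,0,0,0]' --gripper '[0.3,0.3,0.3,0.3,0.3,0.3,0.72,0.72,0.72,0.72]'

```text
clock: 18.58
tool_pos: [0.6027, -0.1138, 0.1309]
tcp_rot: [3.14, -0.005, 3.132]
ft_force: [-0.0, -0.4, 1.2]
grip_width: 0.717
finger_force: 0.0
```

Run:
```python
from h import *
cv2.imwrite("pics/w8.png",vision.camera("wrist")); a=vision.camera("top"); cv2.imwrite("pics/top3.png",a)
o=cv2.imread("pics/top2.png")
d=cv2.absdiff(a,o).max(2)[190:320,160:300]; print("pack-area change rows/cols",[ (k.min(),k.max()) for k in np.where(d>60)])
M=model("top"); h=cv2.cvtColor(a,cv2.COLOR_BGR2HSV)
for n,lo,hi in[("red",0,5),("yel",22,36),("grn",50,75)]:
    m=((h[...,0]>=lo)&(h[...,0]<=hi)&(h[...,1]>130)&(h[...,2]>120)).astype(np.uint8)
    k,l,st,ce=cv2.connectedComponentsWithStats(m)
    for i in range(1,k):
        if st[i,4]>120: print(n,st[i,4],ce[i],p2w(ce[i],.04,M)[0])
print(rel(.4681,.381,.13,185))
```

```text
pack-area change rows/cols [(np.int64(24), np.int64(50)), (np.int64(52), np.int64(99))]
yel 494 [354.12550607 222.84412955] [ 0.59957392 -0.02629762  0.04      ]
yel 191 [356.04188482 249.15706806] [ 0.53682523 -0.03017623  0.04      ]
yel 484 [183.9607438  282.27479339] [0.46024723 0.37972762 0.04      ]
grn 543 [320.13259669 222.09023941] [0.60200449 0.05466784 0.04      ]
grn 193 [319.67357513 249.09326425] [0.53748118 0.0560156  0.04      ]
grn 455 [249.79340659 288.61098901] [0.44474845 0.2219598  0.04      ]
(array([145.1, 495.3,   4.7]), np.float64(-0.69))
```

Emit:
jog_arm --pt "145 495 2" --pt "145 495 2" --pt "145 495 2" --pt "145 495 2" --pt "145 495 2" --pt "145 495 2" --pt "145 495 2" --pt "145 495 2" --pt "145 495 2" --pt "145 495 2" --yaw '[-0.7,-0.7,-0.7,-0.7,-0.7,-0.7,-0.7,-0.7,-0.7,-0.7]' --gripper '[0.74,0.74,0.74,0.74,0.74,0.74,0.74,0.74,0.74,0.74]'

```text
clock: 19.92
tool_pos: [0.4629, 0.3824, 0.1289]
tcp_rot: [-3.14, -0.001, -3.051]
ft_force: [0.5, 0.1, 0.1]
grip_width: 0.744
finger_force: 0.0
```

```bash
python3 look.py .4681 .381 5.2 yellow
```

```text
[ 292  185   55   93 4916] label rect mm [459.8 381.8] [69.9 39.3] 6.2
label in pack frame mm [-43.3 -18.4] [26.9 21.8]
[0.46339611 0.38123985 0.12916672] (array([ -4.8,  -0.5, 120.2]), np.float64(-0.01))
```

Emit:
jog_arm --pt "-6 1 50" --pt "-6 1 100" --pt "-6 1 120" --pt "-6 1 120" --pt "-6 1 120" --pt "-6 1 120" --pt "-6 1 120" --pt "-6 1 60" --pt "-6 1 0" --pt "-6 1 0" --yaw '[-0.1,-0.1,-0.1,-0.1,-0.1,-0.1,-0.1,-0.1,-0.1,-0.1]' --gripper '[0.74,0.74,0.74,0.74,0.3,0.3,0.3,0.3,0.3,0.3]'

```text
clock: 21.22
tool_pos: [0.4724, 0.3858, 0.1359]
tcp_rot: [3.136, 0.011, -3.039]
ft_force: [1.2, -0.2, -2.2]
grip_width: 0.508
finger_force: 30.0
```

```bash
python3 -c "
from h import *
print(rel(.603,-.0295,.125,179.4))"
```

```text
(array([ -87.1, -426.6,    9.5]), np.float64(0.81))
```

Emit:
jog_arm --pt "-10 -50 8" --pt "-20 -100 8" --pt "-30 -150 8" --pt "-40 -200 8" --pt "-50 -250 8" --pt "-60 -300 8" --pt "-70 -350 8" --pt "-80 -400 8" --pt "-87 -427 8" --pt "-87 -427 8" --yaw '[0.1,0.2,0.3,0.4,0.5,0.6,0.7,0.8,0.81,0.81]' --gripper '[0.3,0.3,0.3,0.3,0.3,0.3,0.3,0.3,0.3,0.3]'

```text
clock: 22.48
tool_pos: [0.5992, -0.034, 0.1204]
tcp_rot: [3.142, -0.002, 3.128]
ft_force: [-0.2, 2.1, -0.5]
grip_width: 0.511
finger_force: 30.0
```

Emit:
jog_arm --pt "0 0 0" --yaw '[0]' --gripper '[0.3]'

```text
clock: 22.6
tool_pos: [0.5983, -0.0313, 0.1209]
tcp_rot: [3.14, -0.003, 3.131]
ft_force: [0.7, 0.9, -2.2]
grip_width: 0.507
finger_force: 30.0
```

Run:
```python
from h import *
s=env.sense(); print(s["tool_pos"],s["grip_width"],rel(.603,-.0295,.024,179.4))
cv2.imwrite("pics/w9.png",vision.camera("wrist"))
```

```text
[ 0.59830787 -0.03134453  0.12088311] 0.5065941469100393 (array([-4.9,  1.8, 96.9]), np.float64(-0.0))
```

View pics/w9.png

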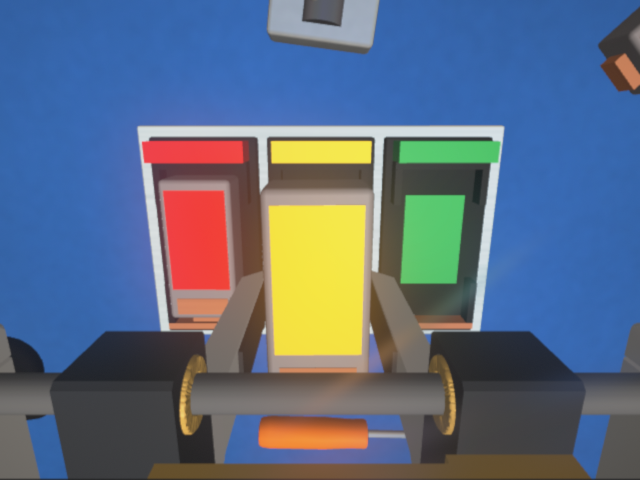

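Red pack is seated at (198,245) with its stripe at the contact end. The yellow label at (321,152) is about 1 mm off, so I correct that and lower.

Emit:
jog_arm --pt "-3 0.8 40" --pt "-3 0.8 70" --pt "-3 0.8 86" --pt "-3 0.8 93" --pt "-3 0.8 97" --pt "-3 0.8 97" --pt "-3 0.8 97" --pt "-3 0.8 97" --pt "-3 0.8 50" --pt "-3 0.8 -10" --yaw '[0,0,0,0,0,0,0,0,0,0]' --gripper '[0.3,0.3,0.3,0.3,0.3,0.3,0.72,0.72,0.72,0.72]'

```text
clock: 23.9
tool_pos: [0.6014, -0.0313, 0.1313]
tcp_rot: [3.141, -0.004, 3.131]
ft_force: [0.6, -0.5, 0.3]
grip_width: 0.72
finger_force: 0.0
```

```bash
python3 -c "
from h import *
print(rel(.4505,.216,.13,135))"
```

```text
(array([153.5, 245.7,   2.2]), np.float64(5.55))
```

Emit:
jog_arm --pt "153 246 2" --pt "153 246 2" --pt "153 246 2" --pt "153 246 2" --pt "153 246 2" --pt "153 246 2" --pt "153 246 2" --pt "153 246 2" --yaw '[5.55,5.55,5.55,5.55,5.55,5.55,5.55,5.55]' --gripper '[0.74,0.74,0.74,0.74,0.74,0.74,0.74,0.74]'

```text
clock: 24.9
tool_pos: [0.4531, 0.2152, 0.1299]
tcp_rot: [-3.142, 0.0, 2.355]
ft_force: [-0.5, -0.2, -0.5]
grip_width: 0.74
finger_force: 0.0
```

```bash
python3 look.py .4505 .216 -45 green
```

```text
[ 291  171   56   93 4898] label rect mm [443.4 223.8] [39.1 69.1] 43.2
label in pack frame mm [-45.2 -19.5] [23.9 20.9]
[0.45307963 0.21513709 0.12987493] (array([  2.5,  -1.2, 120.9]), np.float64(-0.01))
```

Emit:
jog_arm --pt "2.5 -0.5 50" --pt "2.5 -0.5 100" --pt "2.5 -0.5 120" --pt "2.5 -0.5 120" --pt "2.5 -0.5 120" --pt "2.5 -0.5 120" --pt "2.5 -0.5 120" --pt "2.5 -0.5 60" --pt "2.5 -0.5 0" --pt "2.5 -0.5 0" --yaw '[0.2,0.2,0.2,0.2,0.2,0.2,0.2,0.2,0.2,0.2]' --gripper '[0.74,0.74,0.74,0.74,0.3,0.3,0.3,0.3,0.3,0.3]'

```text
clock: 26.2
tool_pos: [0.4536, 0.2188, 0.1349]
tcp_rot: [3.131, 0.005, 2.328]
ft_force: [0.1, 0.0, -3.2]
grip_width: 0.51
finger_force: 30.0
```

```bash
python3 -c "
from h import *
print(rel(.603,.055,.125,179.4))"
```

```text
(array([-221.6,   -4.2,   10.9]), np.float64(-5.75))
```

Emit:
jog_arm --pt "-36 0 8" --pt "-72 -1 8" --pt "-108 -2 8" --pt "-144 -3 8" --pt "-180 -4 8" --pt "-221 -4 8" --pt "-221 -4 8" --pt "-221 -4 8" --pt "-221 -4 8" --yaw '[-0.95,-1.9,-2.85,-3.8,-4.75,-5.75,-5.75,-5.75,-5.75]' --gripper '[0.3,0.3,0.3,0.3,0.3,0.3,0.3,0.3,0.3]'

```text
clock: 27.32
tool_pos: [0.5976, 0.0551, 0.1213]
tcp_rot: [3.141, -0.002, 3.131]
ft_force: [1.2, -0.1, -1.6]
grip_width: 0.509
finger_force: 30.0
```

Run:
```python
from h import *
s=env.sense(); print(s["tool_pos"],s["grip_width"],rel(.603,.055,.024,179.4))
cv2.imwrite("pics/w10.png",vision.camera("wrist"))
```

```text
[0.59760763 0.05512798 0.12130752] 0.5088314245333305 (array([-5.6, -0.1, 97.3]), np.float64(0.0))
```

View pics/w10.png

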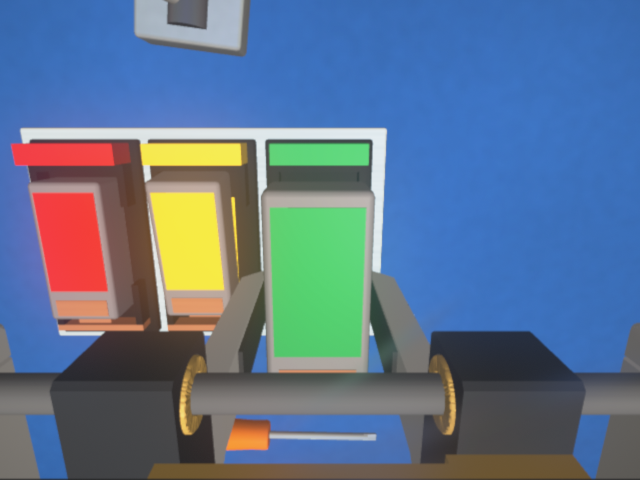

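Green pack is held with its stripe at the far end and its label in line at (319,154). A yellow floor sliver shows at (235,225), so the yellow pack needs checking after this release.

Emit:
jog_arm --pt "-3 0.6 40" --pt "-3 0.6 70" --pt "-3 0.6 86" --pt "-3 0.6 93" --pt "-3 0.6 97" --pt "-3 0.6 97" --pt "-3 0.6 97" --pt "-3 0.6 97" --pt "-3 0.6 50" --pt "-3 0.6 -10" --yaw '[0,0,0,0,0,0,0,0,0,0]' --gripper '[0.3,0.3,0.3,0.3,0.3,0.3,0.72,0.72,0.72,0.72]'

```text
clock: 28.62
tool_pos: [0.6009, 0.0547, 0.1314]
tcp_rot: [3.142, -0.004, 3.131]
ft_force: [0.2, 0.5, -0.8]
grip_width: 0.722
finger_force: 0.0
```

Run:
```python
from h import *
print(rel(.50,-.03,.18,179.4))
```

```text
(array([100.1, -85.8, -48.2]), np.float64(-0.0))
```

Run:
```python
from h import *
print(rel(.433,-.11,.2,173))
```

```text
(array([ 166.4, -166.5,  -67.9]), np.float64(0.8))
```

Emit:
jog_arm --pt "0 0 -68" --pt "50 -50 -68" --pt "100 -100 -68" --pt "166 -166 -68" --pt "166 -166 -68" --pt "166 -166 -68" --yaw '[0,0.8,0.8,0.8,0.8,0.8]' --gripper '[0.4,0,0,0,0,0]'

```text
clock: 29.38
tool_pos: [0.4322, -0.111, 0.2]
tcp_rot: [-3.141, -0.001, 3.015]
ft_force: [0.2, -0.2, 0.4]
grip_width: 0.118
finger_force: 0.0
```

Run:
```python
from h import *
a=vision.camera("top"); b=vision.camera("scene"); w=vision.camera("wrist")
o=np.zeros((600,800,3),np.uint8)
c=cv2.resize(a[184:262,296:416],None,fx=3.3,fy=3.3,interpolation=cv2.INTER_CUBIC); o[:c.shape[0],:c.shape[1]]=c
x,y=map(int,w2p([[.604,-.029,.03]],model("scene"))[0])
d=cv2.resize(b[y-60:y+60,x-65:x+65],None,fx=3,fy=3,interpolation=cv2.INTER_CUBIC); o[:360,405:795]=d
e=cv2.resize(w[240:480,:],(400,150)) ; 
r=cv2.resize(a[210:320,440:570],None,fx=2.1,fy=2.1); o[365:365+r.shape[0],:r.shape[1]]=r
p=cv2.resize(w,(310,232)); o[365:597,300:610]=p
cv2.imwrite("pics/fin.png",o)
print(env.sense()["tool_pos"])
```

```text
[ 0.43513136 -0.10917802  0.20001956]
```

View pics/fin.png

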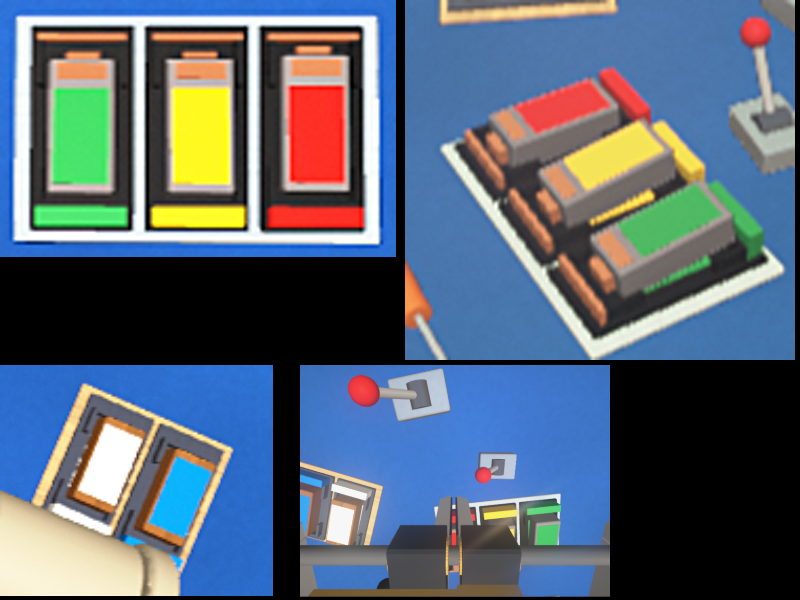

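The top view shows all three packs with their stripes at the contact bar. In the scene view, floor-label strips show under the yellow (622,208) and green (678,275) packs, so I check height and tilt numerically by triangulating label corners.

```bash
cat > tri.py <<'E'
from h import *
from scipy.optimize import least_squares
I={n:vision.camera(n) for n in("top","scene")}; Ms={n:model(n) for n in I}
L=np.array([[-45.5,-20,16],[24.5,-20,16],[24.5,20,16],[-45.5,20,16]])/1000
def quad(n,col,ctr):
    h=cv2.cvtColor(I[n],cv2.COLOR_BGR2HSV)
    H={"red":(h[...,0]<7)|(h[...,0]>173),"yellow":(h[...,0]>20)&(h[...,0]<36),"green":(h[...,0]>48)&(h[...,0]<80)}[col]
    m=(H&(h[...,1]>110)&(h[...,2]>90)).astype(np.uint8)
    k,l=cv2.connectedComponents(m,connectivity=4); x,y=np.round(w2p(ctr,Ms[n])[0]).astype(int)
    mm=(l==l[y,x])&(l[y,x]>0); return mm
for col,y in(("red",-.1133),("yellow",-.029),("green",.0553)):
    ms={n:quad(n,col,[.592,y,.046]) for n in I}
    def mom(m):
        p=np.argwhere(m)[:,::-1].astype(float); return np.r_[p.mean(0),np.sqrt(len(p)),np.cov(p.T)[[0,0,1],[0,1,1]]/10]
    tgt=np.concatenate([mom(ms[n]) for n in I])
    def pred(v):
        P=R.from_euler("xyz",[v[3],v[4],v[5]]).apply(L)+v[:3]; out=[]
        u,w=np.meshgrid((np.arange(30)+.5)/30,(np.arange(20)+.5)/20); u=u.ravel()[:,None];w=w.ravel()[:,None]
        G=P[0]+u*(P[1]-P[0])+w*(P[3]-P[0])
        for n in I:
            q=w2p(G,Ms[n]); a=cv2.contourArea(w2p(P,Ms[n]).astype(np.float32))
            out.append(np.r_[q.mean(0),np.sqrt(a),np.cov(q.T)[[0,0,1],[0,1,1]]/10])
        return np.concatenate(out)
    s=least_squares(lambda v:pred(v)-tgt,[.604,y,.03,0,0,0],x_scale=[.01,.01,.01,.1,.1,.1])
    print(col,"xyz mm",np.round(s.x[:3]*1000,1),"rpy deg",np.round(np.degrees(s.x[3:]),1),"res",np.round(np.abs(s.fun).max(),2),[int(ms[n].sum()) for n in I])
M=Ms["scene"]
for y in(-.029,.0553): print("pred scene: pack bottom +y edge / floor label edge", np.round(w2p([[.604,y+.024,.014],[.604,y+.022,.014],[.604,y+.033,.014]],M),1).tolist())
E
python3 tri.py
```

```text
red xyz mm [ 605.7 -115.1   28.8] rpy deg [-2.6 -1.3  0.9] res 0.4 [522, 294]
yellow xyz mm [603.9 -32.7  35.8] rpy deg [-6.7  1.7  2.4] res 0.47 [513, 359]
green xyz mm [602.7  53.7  35. ] rpy deg [-3.6  4.9  1.1] res 1.38 [480, 367]
pred scene: pack bottom +y edge / floor label edge [[296.8, 260.0], [296.4, 259.5], [298.7, 262.3]]
pred scene: pack bottom +y edge / floor label edge [[315.3, 282.0], [314.9, 281.5], [317.4, 284.5]]
```

```bash
cat > strip.py <<'E'
from h import *
b=vision.camera("scene"); M=model("scene"); h=cv2.cvtColor(b,cv2.COLOR_BGR2HSV)
ref=cv2.cvtColor(cv2.imread("pics/scene0.png"),cv2.COLOR_BGR2HSV)
def prof(h,y,lo,hi):
    # sample across the bay at mid-length on the floor plane; report where the label colour is seen
    out=[]
    for x in(.585,.60,.615):
        ys=np.arange(y-.06,y+.04,.0005); q=w2p(np.c_[np.full_like(ys,x),ys,np.full_like(ys,.014)],M).astype(np.float32)
        c=cv2.remap(h,q[:,0].copy(),q[:,1].copy(),cv2.INTER_NEAREST).reshape(-1,3)
        k=(c[:,0]>lo)&(c[:,0]<hi)&(c[:,1]>110)&(c[:,2]>70); v=(ys[k]-y)*1000
        g=np.split(v,np.where(np.diff(v)>1)[0]+1); out.append([(round(t[0],1),round(t[-1],1)) for t in g if len(t)])
    return out
print("green empty at start",prof(ref,.0553,48,80)); print("green now",prof(h,.0553,48,80)); print("yellow now",prof(h,-.029,20,36))
c=b[225:305,235:345]; cv2.imwrite("pics/sc.png",cv2.resize(c,None,fx=7,fy=7,interpolation=cv2.INTER_CUBIC))
E
python3 strip.py
```

```text
green empty at start [[(np.float64(-22.5), np.float64(24.0))], [(np.float64(-21.5), np.float64(24.0))], [(np.float64(-22.0), np.float64(22.0))]]
green now [[(np.float64(-54.5), np.float64(-15.0)), (np.float64(19.5), np.float64(24.0))], [(np.float64(-49.5), np.float64(-13.0)), (np.float64(18.5), np.float64(24.0))], [(np.float64(21.0), np.float64(22.0))]]
yellow now [[(np.float64(-60.0), np.float64(-16.5)), (np.float64(14.0), np.float64(21.0))], [(np.float64(-59.5), np.float64(-17.0)), (np.float64(16.5), np.float64(24.0))], [(np.float64(18.0), np.float64(23.0))]]
```

Yellow and green look raised (z about 5 mm high), so I take closer stereo views with the wrist camera.

```bash
python3 -c "
from h import *
print(rel(.60,-.15,.17,179.4))"
```

```text
(array([-168.6,  -21.2,   29.8]), np.float64(-0.79))
```

Emit:
jog_arm --pt "-50 -6 0" --pt "-100 -12 10" --pt "-168 -21 30" --pt "-168 -21 30" --pt "-168 -21 30" --pt "-168 -21 30" --yaw '[-0.8,-0.8,-0.8,-0.8,-0.8,-0.8]' --gripper '[0,0,0,0,0,0]'

```text
clock: 30.42
tool_pos: [0.5974, -0.15, 0.1705]
tcp_rot: [3.141, -0.0, 3.132]
ft_force: [1.0, -0.5, 0.2]
grip_width: 0.002
finger_force: 0.0
```

```bash
cat > snap.py <<'E'
from h import *
import pickle,sys
M=model("wrist"); a=vision.camera("wrist"); pickle.dump((M,a),open(f"v{sys.argv[1]}.pkl","wb")); print(env.sense()["tool_pos"])
E
python3 snap.py 1
```

```text
[ 0.59746993 -0.15014161  0.17090821]
```

Emit:
jog_arm --pt "0 50 0" --pt "0 100 0" --pt "0 120 0" --pt "0 120 0" --pt "0 120 0" --yaw '[0,0,0,0,0]' --gripper '[0,0,0,0,0]'

```text
clock: 31.1
tool_pos: [0.5997, -0.0321, 0.1704]
tcp_rot: [-3.14, 0.001, 3.13]
ft_force: [0.3, -0.7, 0.3]
grip_width: 0.006
finger_force: 0.0
```

```bash
python3 snap.py 2
```

```text
[ 0.59973016 -0.03227858  0.17019051]
```

Emit:
jog_arm --pt "0 50 0" --pt "0 100 0" --pt "0 120 0" --pt "0 120 0" --pt "0 120 0" --yaw '[0,0,0,0,0]' --gripper '[0,0,0,0,0]'

```text
clock: 31.78
tool_pos: [0.6012, 0.0874, 0.1699]
tcp_rot: [-3.14, -0.0, 3.13]
ft_force: [-0.1, 0.1, 0.2]
grip_width: 0.007
finger_force: 0.0
```

```bash
python3 snap.py 3
cat > tri2.py <<'E'
from h import *
import pickle,sys
from scipy.optimize import least_squares
V=[pickle.load(open(f"v{i}.pkl","rb")) for i in sys.argv[1:]]
def mask(a,col):
    h=cv2.cvtColor(a,cv2.COLOR_BGR2HSV)
    H={"red":(h[...,0]<7)|(h[...,0]>173),"yellow":(h[...,0]>22)&(h[...,0]<36),"green":(h[...,0]>48)&(h[...,0]<80)}[col]
    m=(H&(h[...,1]>130)&(h[...,2]>80)).astype(np.uint8); return cv2.connectedComponentsWithStats(m,connectivity=4)
def corners(a,M,col,ctr):
    k,l,st,ce=mask(a,col); x,y=np.round(w2p(ctr,M)[0]).astype(int)
    if not(0<=x<640 and 0<=y<480) or l[y,x]==0: return None
    i=l[y,x]
    if st[i,0]<2 or st[i,0]+st[i,2]>638 or st[i,1]+st[i,3]>365: return None
    c=max(cv2.findContours((l==i).astype(np.uint8),0,cv2.CHAIN_APPROX_NONE)[0],key=cv2.contourArea)
    p=cv2.convexHull(c)[:,0].astype(float)
    q=cv2.minAreaRect(p.astype(np.float32)); fill=st[i,4]/(q[1][0]*q[1][1])
    # corner order by direction: extreme along diagonals
    d=np.array([[-1,-1],[1,-1],[1,1],[-1,1]]); return np.array([p[(p@s).argmax()] for s in d]),fill
def tri(obs):
    f=lambda P:np.concatenate([w2p(P,M)[0]-q for M,q in obs])
    s=least_squares(f,[.6,0,.04],x_scale=.01); return s.x,np.abs(s.fun).max()
for col,y in(("red",-.1133),("yellow",-.029),("green",.0553)):
  for what,ctr in(("bay label",[.5365,y,.038]),("pack label",[.592,y,.046])):
    o=[(M,corners(a,M,col,ctr)) for M,a in V]; o=[(M,c) for M,c in o if c is not None]
    if len(o)<2: print(col,what,"views",len(o)); continue
    r=[tri([(M,c[0][j]) for M,c in o]) for j in range(4)]
    print(col,what,len(o),"fill",[round(c[1],2) for _,c in o]); print("   corners mm",[np.round(t[0]*1000,1).tolist() for t in r],"res",round(max(t[1] for t in r),1))
E
python3 tri2.py 1 2 3
```

```text
[0.60118317 0.0873966  0.16988677]
red bay label 3 fill [np.float64(1.06), np.float64(1.03), np.float64(0.99)]
   corners mm [[528.1, -146.8, 38.3], [528.6, -79.7, 21.8], [541.5, -78.9, 21.9], [540.8, -146.1, 39.7]] res 2.4
red pack label 3 fill [np.float64(0.98), np.float64(0.96), np.float64(0.91)]
   corners mm [[559.2, -132.4, 47.8], [559.7, -93.8, 47.7], [628.4, -94.3, 48.0], [628.0, -133.0, 48.1]] res 0.4
yellow bay label 3 fill [np.float64(1.03), np.float64(1.06), np.float64(1.04)]
   corners mm [[528.5, -61.6, 38.0], [528.9, 3.7, 37.8], [542.4, 3.8, 39.4], [542.2, -61.0, 38.6]] res 0.6
yellow pack label 3 fill [np.float64(0.9), np.float64(0.99), np.float64(0.9)]
   corners mm [[558.5, -49.9, 58.9], [558.9, -11.0, 58.9], [626.3, -11.5, 50.4], [626.2, -50.7, 50.6]] res 0.5
green bay label 3 fill [np.float64(0.99), np.float64(1.06), np.float64(1.06)]
   corners mm [[529.9, 23.6, 35.9], [530.3, 87.9, 37.9], [542.6, 88.5, 38.1], [542.5, 23.7, 36.2]] res 0.7
green pack label 3 fill [np.float64(0.84), np.float64(0.92), np.float64(0.97)]
   corners mm [[559.5, 36.6, 57.9], [559.8, 74.3, 58.8], [626.6, 73.2, 50.2], [626.7, 36.2, 48.1]] res 0.6
```

Red lies flat. Yellow and green are pitched 7°, their near ends resting on the robot-side wall. I regrip each, lift a little, shift about 5 mm to the contact bar and release.

```bash
python3 -c "
from h import *
print(rel(.602,.055,.028,179.4))"
```

```text
(array([ -1.2, -32.3, 141.9]), np.float64(-0.01))
```

Emit:
jog_arm --pt "-1 -32 20" --pt "-1 -32 40" --pt "-1 -32 40" --pt "-1 -32 40" --pt "-1 -32 40" --pt "-1 -32 40" --pt "-1 -32 70" --pt "-1 -32 110" --pt "-1 -32 142" --pt "-1 -32 142" --yaw '[0,0,0,0,0,0,0,0,0,0]' --gripper '[0.72,0.72,0.72,0.72,0.72,0.72,0.72,0.72,0.72,0.72]'

```text
clock: 33.08
tool_pos: [0.5996, 0.0574, 0.026]
tcp_rot: [3.141, -0.005, 3.131]
ft_force: [-0.4, -0.4, 0.6]
grip_width: 0.72
finger_force: 0.0
```

Emit:
jog_arm --pt "0 0 0" --pt "0 0 0" --pt "0 0 0" --pt "0 0 -4" --pt "-3 0 -4" --pt "-5 0 -4" --pt "-5 0 -2" --pt "-5 0 0" --pt "-5 0 0" --pt "-5 0 0" --yaw '[0,0,0,0,0,0,0,0,0,0]' --gripper '[0.3,0.3,0.3,0.3,0.3,0.3,0.3,0.3,0.72,0.72]' --force 25

```text
clock: 34.33
tool_pos: [0.6069, 0.0571, 0.028]
tcp_rot: [3.142, 0.0, 3.131]
ft_force: [0.7, 0.3, 0.0]
grip_width: 0.689
finger_force: 0.0
```

Emit:
jog_arm --pt "0 0 -40" --pt "0 0 -90" --pt "0 0 -130" --pt "0 -40 -140" --pt "0 -86 -140" --pt "0 -86 -140" --pt "0 -86 -140" --yaw '[0,0,0,0,0,0,0]' --gripper '[0.72,0.72,0.72,0.72,0.72,0.72,0.72]'

```text
clock: 35.2
tool_pos: [0.6056, -0.0286, 0.1678]
tcp_rot: [3.141, -0.0, 3.13]
ft_force: [-0.8, 0.7, 0.3]
grip_width: 0.722
finger_force: 0.0
```

```bash
python3 snap.py 4; python3 tri2.py 4 2 | tail -3; python3 -c "
from h import *
import pickle
import tri2" 2>/dev/null; python3 -c "
from h import *
print(rel(.602,-.0308,.028,179.4))"
```

```text
[ 0.60559096 -0.02810104  0.16772328]
   corners mm [[530.6, 27.2, 13.9], [531.4, 97.7, 11.7], [543.2, 94.1, 22.1], [543.1, 25.8, 24.7]] res 0.0
green pack label 2 fill [np.float64(0.96), np.float64(0.92)]
   corners mm [[548.5, 16.1, 146.6], [547.2, 37.0, 160.6], [606.3, 53.6, 108.8], [620.4, 33.5, 64.2]] res 1.2
red bay label views 0
red pack label views 0
yellow bay label views 0
yellow pack label views 0
green bay label views 0
green pack label views 0
(array([  3.5,  -2.9, 139.7]), np.float64(0.0))
```

Emit:
jog_arm --pt "4 -2.5 40" --pt "4 -2.5 90" --pt "4 -2.5 125" --pt "4 -2.5 140" --pt "4 -2.5 140" --yaw '[0,0,0,0,0]' --gripper '[0.72,0.72,0.72,0.72,0.72]'

```text
clock: 35.88
tool_pos: [0.6015, -0.0305, 0.0274]
tcp_rot: [3.141, -0.001, 3.132]
ft_force: [-0.3, -0.4, 0.1]
grip_width: 0.717
finger_force: 0.0
```

Emit:
jog_arm --pt "0 0 0" --pt "0 0 0" --pt "0 0 0" --pt "0 0 -4" --pt "-3 0.5 -4" --pt "-5 1 -4" --pt "-5 1 -2" --pt "-5 1 0" --pt "-5 1 0" --pt "-5 1 0" --yaw '[0,0,0,0,0,0,0,0,0,0]' --gripper '[0.3,0.3,0.3,0.3,0.3,0.3,0.3,0.3,0.72,0.72]'

```text
clock: 37.12
tool_pos: [0.6068, -0.0304, 0.0279]
tcp_rot: [3.142, 0.0, 3.131]
ft_force: [0.1, 0.1, -0.7]
grip_width: 0.685
finger_force: 0.0
```

Emit:
jog_arm --pt "0 0 -40" --pt "0 0 -90" --pt "0 0 -140" --pt "4 0 -142" --pt "4 0 -142" --pt "4 0 -142" --yaw '[0,0,0,0,0,0]' --gripper '[0.72,0.72,0.72,0.5,0.2,0]'

```text
clock: 37.88
tool_pos: [0.6015, -0.0302, 0.168]
tcp_rot: [3.141, -0.003, 3.131]
ft_force: [0.3, 0.4, -0.7]
grip_width: 0.437
finger_force: 0.0
```

Emit:
jog_arm --pt "0 50 0" --pt "0 110 0" --pt "0 110 0" --pt "0 110 0" --yaw '[0,0,0,0]' --gripper '[0,0,0,0]'

```text
clock: 38.38
tool_pos: [0.6033, 0.0794, 0.1686]
tcp_rot: [-3.141, -0.002, 3.132]
ft_force: [-0.2, -0.4, 0.3]
grip_width: 0.024
finger_force: 0.0
```

```bash
python3 snap.py 5
```

```text
[0.60349775 0.07881992 0.16888662]
```

Emit:
jog_arm --pt "0 -60 0" --pt "0 -120 0" --pt "0 -180 0" --pt "0 -220 0" --pt "0 -220 0" --pt "0 -220 0" --yaw '[0,0,0,0,0,0]' --gripper '[0,0,0,0,0,0]'

```text
clock: 39.17
tool_pos: [0.601, -0.1409, 0.1696]
tcp_rot: [3.141, -0.001, 3.129]
ft_force: [0.2, 1.1, -0.4]
grip_width: 0.005
finger_force: 0.0
```

```bash
python3 snap.py 6; python3 tri2.py 5 6
```

```text
[ 0.6011542  -0.14012131  0.16973226]
red bay label 2 fill [np.float64(1.0), np.float64(1.06)]
   corners mm [[527.8, -146.9, 38.0], [528.7, -78.0, 22.9], [541.9, -78.3, 22.8], [541.1, -146.4, 39.3]] res 1.1
red pack label 2 fill [np.float64(0.91), np.float64(0.99)]
   corners mm [[559.0, -132.6, 47.3], [559.9, -94.4, 46.3], [628.2, -94.4, 48.0], [628.2, -133.7, 47.0]] res 0.4
yellow bay label 2 fill [np.float64(1.02), np.float64(1.03)]
   corners mm [[529.2, -61.9, 36.9], [529.5, 4.1, 38.9], [542.7, 4.0, 39.1], [542.1, -61.5, 38.1]] res 0.3
yellow pack label 2 fill [np.float64(0.94), np.float64(0.95)]
   corners mm [[557.2, -49.9, 47.5], [557.6, -11.3, 47.5], [626.3, -11.7, 47.3], [626.7, -50.7, 46.3]] res 0.3
green bay label 2 fill [np.float64(1.0), np.float64(0.98)]
   corners mm [[529.7, 23.8, 36.7], [530.4, 88.5, 37.8], [542.5, 88.4, 38.8], [542.3, 23.1, 36.7]] res 0.3
green pack label 2 fill [np.float64(1.0), np.float64(0.9)]
   corners mm [[558.3, 37.9, 46.4], [558.7, 75.8, 46.4], [626.0, 75.0, 47.0], [625.6, 37.4, 46.9]] res 0.1
```

All three packs are flat now. Same flatness check for the dummies on the rack.

```bash
python3 -c "
from h import *
print(rel(.53,-.31,.17,155.3))"
```

```text
(array([  69.2, -170.7,   -0.4]), np.float64(3.01))
```

Emit:
jog_arm --pt "20 -50 0" --pt "40 -100 0" --pt "69 -171 0" --pt "69 -171 0" --pt "69 -171 0" --pt "69 -171 0" --yaw '[1,2,3,3,3,3]' --gripper '[0,0,0,0,0,0]'

```text
clock: 39.98
tool_pos: [0.5315, -0.3086, 0.17]
tcp_rot: [3.14, -0.0, 2.714]
ft_force: [0.1, 0.2, 0.1]
grip_width: -0.0
finger_force: 0.0
```

```bash
python3 snap.py 7
```

```text
[ 0.53155514 -0.30860498  0.17000778]
```

Emit:
jog_arm --pt "0 -50 0" --pt "0 -100 0" --pt "0 -150 0" --pt "0 -160 0" --pt "0 -160 0" --pt "0 -160 0" --yaw '[0,0,0,0,0,0]' --gripper '[0,0,0,0,0,0]'

```text
clock: 40.78
tool_pos: [0.4651, -0.4541, 0.17]
tcp_rot: [3.14, -0.0, 2.714]
ft_force: [0.6, -1.3, -0.8]
grip_width: 0.005
finger_force: 0.0
```

```bash
python3 snap.py 8
cat > tri3.py <<'E'
import sys; args=sys.argv[1:]; sys.argv=["x"]+args
src=open("tri2.py").read().split("for col,y in((")[0]
src=src.replace('H={','H={"white":h[...,1]<50,"blue":(h[...,0]>95)&(h[...,0]<106),')
src=src.replace('(h[...,1]>130)&(h[...,2]>80)','((h[...,1]>130)|(col=="white"))&(h[...,2]>(190 if col in("white","blue") else 80))')
exec(src)
for col,c in(("white",[.5144,-.3438,.046]),("blue",[.479,-.421,.046])):
    o=[(M,corners(a,M,col,c)) for M,a in V]; o=[(M,k) for M,k in o if k is not None]
    if len(o)<2: print(col,len(o)); continue
    r=[tri([(M,k[0][j]) for M,k in o]) for j in range(4)]
    print(col,[round(k[1],2) for _,k in o],[np.round(t[0]*1000,1).tolist() for t in r],round(max(t[1] for t in r),1))
    m=np.mean([t[0] for t in r],0)-[.4967,-.3824,0]; t=np.radians(-24.65)
    print("   centre in rack frame mm",np.round([1000*(m[0]*np.cos(t)+m[1]*np.sin(t)),1000*(-m[0]*np.sin(t)+m[1]*np.cos(t))],1))
E
python3 tri3.py 7 8
```

```text
[ 0.46513999 -0.45421692  0.17006613]
white [np.float64(0.98), np.float64(0.91)] [[470.9, -348.9, 46.5], [487.7, -310.2, 46.2], [563.0, -344.1, 47.4], [544.2, -380.4, 46.9]] 3.4
   centre in rack frame mm [ 2.7 41.4]
blue [np.float64(0.94), np.float64(0.97)] [[435.3, -423.5, 46.3], [451.7, -387.0, 44.6], [523.0, -419.2, 46.1], [505.8, -455.4, 47.8]] 0.6
   centre in rack frame mm [  0.1 -42.7]
```

Both dummies are flat in their slots. Now switch on.

```bash
python3 -c "
from h import *
print(rel(.432,-.108,.17,173))"
```

```text
(array([1.736e+02, 3.013e+02, 3.000e-01]), np.float64(-2.19))
```

Emit:
jog_arm --pt "30 50 0" --pt "60 100 0" --pt "88 150 0" --pt "117 200 0" --pt "147 250 0" --pt "174 301 0" --pt "174 301 0" --pt "174 301 0" --yaw '[-0.5,-1,-1.5,-2.2,-2.2,-2.2,-2.2,-2.2]' --gripper '[0,0,0,0,0,0,0,0]'

```text
clock: 41.82
tool_pos: [0.4317, -0.1097, 0.1704]
tcp_rot: [-3.141, 0.001, 3.021]
ft_force: [0.2, -0.6, 0.2]
grip_width: 0.006
finger_force: 0.0
```

Emit:
jog_arm --pt "0 0 50" --pt "0 0 88" --pt "0 0 88" --pt "0 25 88" --pt "0 45 86" --pt "0 60 86" --pt "0 75 86" --pt "0 85 87" --pt "0 90 88" --pt "0 90 88" --yaw '[0,0,0,0,0,0,0,0,0,0]' --gripper '[0,0,0,0,0,0,0,0,0,0]'

```text
clock: 43.08
tool_pos: [0.4418, -0.0201, 0.0817]
tcp_rot: [3.141, -0.001, 3.02]
ft_force: [0.0, 0.1, -0.3]
grip_width: 0.002
finger_force: 0.0
```

Emit:
jog_arm --pt "0 3 0" --pt "0 6 0" --pt "0 9 0" --pt "0 9 0" --yaw '[0,0,0,0]' --gripper '[0,0,0,0]'

```text
clock: 43.58
tool_pos: [0.4432, -0.0121, 0.0819]
tcp_rot: [-3.141, -0.0, 3.02]
ft_force: [0.0, -3.2, -1.5]
grip_width: 0.003
finger_force: 1.4
```

Emit:
jog_arm --pt "0 2 0" --pt "0 3 0" --pt "0 3 0" --yaw '[0,0,0]' --gripper '[0,0,0]'

```text
clock: 43.95
tool_pos: [0.4433, -0.0117, 0.0819]
tcp_rot: [-3.135, -0.0, 3.022]
ft_force: [-0.7, -10.3, -1.3]
grip_width: 0.004
finger_force: 5.4
```

10 N against the stop, so it is fully over. Back off, rise, verify.

Emit:
jog_arm --pt "0 -15 0" --pt "0 -30 0" --pt "0 -35 -60" --pt "0 -35 -110" --pt "0 -35 -110" --yaw '[0,0,0,0,0]' --gripper '[0,0,0,0,0]'

```text
clock: 44.58
tool_pos: [0.4424, -0.0445, 0.1958]
tcp_rot: [-3.141, 0.009, 3.018]
ft_force: [-0.5, -0.3, -0.6]
grip_width: 0.005
finger_force: 0.0
```

```bash
python3 tri.py | head -3
python3 - <<'E'
from h import *
for n in("top","scene"):
    b=vision.camera(n); M=model(n); h=cv2.cvtColor(b,cv2.COLOR_BGR2HSV)
    m=((h[...,0]<6)|(h[...,0]>174))&(h[...,1]>150)&(h[...,2]>80)
    k,l,st,ce=cv2.connectedComponentsWithStats(m.astype(np.uint8)); e=w2p([[.447,.0116,.092],[.4376,-.064,.092]],M)
    print(n,"on/off expected",np.round(e,1).tolist(),[np.round(ce[i],1).tolist() for i in range(1,k) if st[i,4]>15 and np.abs(ce[i]-e[0]).max()<40])
print(env.sense()["tool_pos"])
E
```

```text
red xyz mm [ 605.7 -115.1   28.8] rpy deg [-2.6 -1.3  0.9] res 0.4 [522, 294]
yellow xyz mm [603.7 -32.3  29.2] rpy deg [-2.9 -1.7 -0.6] res 0.85 [538, 333]
green xyz mm [604.3  55.2  29.2] rpy deg [-2.6 -1.6  0.5] res 1.27 [470, 344]
top on/off expected [[338.9, 288.1], [372.9, 292.2]] []
scene on/off expected [[356.4, 216.8], [341.9, 199.5]] [[356.6, 216.8]]
[ 0.43820464 -0.04325198  0.19051943]
```

Knob is exactly at its "on" position, the packs are seated, and the arm is clear. Handing in.

```bash
python3 -c "
from station import env
print(env.hand_in())"
```

```text
the job is handed in; nothing more can be done
None
```

I handed the job in at about 45 s: dock switched off, both dummies moved to their own slots, all three packs lying flat in their own bays with tabs to the contact bars, and the dock switched on again, lever against its stop; the judge gave no verdict.

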